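Crib up and lay down a counterweight for shipping

ROBOT

A 6-joint arm with a two-finger parallel gripper is mounted at the origin on the work surface. World frame = base frame: x ahead of the robot, y to its left, z up, the work surface at z = 0. Lengths are in m, angles in degrees, forces in N, time in s.
With the tool pointing down it reaches from about 0.3 to 0.825 m from the base axis. Payload 5.4 kg.
Tool frame: the origin (TCP) lies on the centre line of the jaws, within the pads' length; the fingertips stand 19 mm ahead of it and the grasp point (between the pads) is the TCP; x points along the fingers, z is the direction in which the jaws open and shut, and the axes are right-handed (so a half turn about x gives the same grasp; the last joint's range is limited). The gripper opens to 92 mm and grips with 3 to 60 N. Pads are 20 mm wide; open, the fingers measure 128 mm over their backs; the gripper's body (75 mm by 189 mm) begins 69 mm behind the grasp point.
Start: joints at [-88.929, 9.076, 91.501, -0, 79.423, -12.038], TCP at [0.13, -0.56, 0.234] pointing down, gripper open.
Joint ranges: [-166.64, 166.64], [-54.1, 131.32], [10.49, 154.53], [-73.88, 253.88], [9.74, 151.15], [-171.62, 171.62]. Speed limits (degrees/s): [147.25, 147.25, 180, 180, 180, 180].

INTERFACE

Orientations are given as a 3x3 rotation matrix whose columns are the frame's x, y, z axes.
In Python, from bench import manip, jaws, readout, cams gives the robot as it stands. The module is installed in compiled form; this text tells all that it offers. Calls block until the motion is done:
- manip.reach(position, orientation): joint-space move of the TCP to a pose.
- manip.move_linear(position, max_speed=0.15, orientation=None, max_force=None): straight line of the TCP; orientation=None keeps the orientation; max_speed is the mean speed in m/s. With max_force (N) it stops when the force on the tool has changed by that much, and returns True; else False.
- manip.move_joints(angles): joint-space move.
- jaws.gripper_to(opening): finger opening in m; the grip force is fixed at half the most; returns when the fingers have stopped.
- manip.wait(seconds).
- manip.solve_ik(position, orientation): joint angles nearest the present ones, or None.
- readout.read_state(): the state.
- cams.snapshot(name): name is "scene" or "side" or "wrist"; returns the picture (420x560x3 uint8, red, green, blue); there is no depth.
- cams.calibration(name): a dict with "camera_matrix" (3x3 intrinsics, pixels), "extrinsics" (4x4, takes a point from camera to world coordinates); the wrist camera has in their place "tool_from_camera" (4x4, takes a point from camera to tool coordinates, whose origin is the TCP and whose axes are the tool frame's). Camera axes: x right, y down, z forward; pixel columns grow to the right and rows downward; lengths in m; the calibration is good to about 2 mm. The wrist camera is an equidistant fisheye: a pixel r from the principal point sees the ray r / f radians off the axis. A picture is of the moment at which its call begins: read the wrist's pose just before it. calibration takes no time and is no camera call.
A pose or a line that the arm cannot do raises manip.Unreachable and nothing moves.
- manip.job_done(): hands the job in, once; it reports no verdict.
The state is a dict: "time": time; "joint_pos": joint angles; "dq": joint speeds; "joint_efforts": joint torques, N m; "tool_pos": TCP position; "eef_rot": TCP orientation; "contact_force": force on the tool from outside, world axes, zero at the start; "wrist_torque": the same for the moment, N m; "finger_gap": finger opening in m.
Only numpy, scipy, OpenCV 4.12 (cv2) and the standard library are available. Lean on these libraries where they do the work, as an engineer would, in place of code of your own. Each camera call takes 0.05 s, during which the arm holds its last target. There are 200 camera calls.

TASK

The counterweight ships lying down on a crib of dunnage slats: first tip it onto its side, without lifting it while it stands, by pushing it over the front edge of the steel ledge so that it lies flat on the ledge. On the plywood skid, square to it and centred, stack all the slats from the white sheet of cardboard into a crib: the bottom slats along the skid's length, two parallel slats in each layer, about 10 cm apart centre to centre, every layer crosswise to the one below, and if the number of slats is odd the extra one goes midway between the two of the bottom layer. Then lay the weight on its side on top, centred and crosswise to the top slats, and leave the tape dispenser and the cardboard core where they are.

Things in the scene. Friction and masses are not known exactly. Their poses are not given: they have to be found in the camera images.
- slat1: wooden dunnage slat, 160 mm long (its x axis), 20 mm wide (y), 16 mm thick (z), about 30 g, all slats alike; origin at its centre. It starts lying on the cardboard sheet beside the other slats (25 to 45 mm clear between neighbours). Four to six of the slats are there; the others are absent.
- slat2: wooden dunnage slat, 160 mm long (its x axis), 20 mm wide (y), 16 mm thick (z), about 30 g, all slats alike; origin at its centre. It starts lying on the cardboard sheet beside the other slats (25 to 45 mm clear between neighbours). Four to six of the slats are there; the others are absent.
- slat3: wooden dunnage slat, 160 mm long (its x axis), 20 mm wide (y), 16 mm thick (z), about 30 g, all slats alike; origin at its centre. It starts lying on the cardboard sheet beside the other slats (25 to 45 mm clear between neighbours). Four to six of the slats are there; the others are absent.
- slat4: wooden dunnage slat, 160 mm long (its x axis), 20 mm wide (y), 16 mm thick (z), about 30 g, all slats alike; origin at its centre. It starts lying on the cardboard sheet beside the other slats (25 to 45 mm clear between neighbours). Four to six of the slats are there; the others are absent.
- slat5: wooden dunnage slat, 160 mm long (its x axis), 20 mm wide (y), 16 mm thick (z), about 30 g, all slats alike; origin at its centre. It starts lying on the cardboard sheet beside the other slats (25 to 45 mm clear between neighbours). Four to six of the slats are there; the others are absent.
- slat6: wooden dunnage slat, 160 mm long (its x axis), 20 mm wide (y), 16 mm thick (z), about 30 g, all slats alike; origin at its centre. It starts lying on the cardboard sheet beside the other slats (25 to 45 mm clear between neighbours). Four to six of the slats are there; the others are absent.
- weight: aluminium counterweight, square bar 46 x 46 mm, 130 mm long (its z axis), 0.55-0.9 kg; origin at the centre of its foot. Starts upright on the bench at the robot's (-x) side of the ledge, 9-23 mm clear of its front edge. Slides if pushed low, topples if pushed high; touching the ledge and pushed high it pivots on the edge and falls flat on the ledge, foot overhanging about 14 mm.
- weight_mid (a point): the middle of the counterweight, on its axis, 65 mm from either end; axes as the counterweight's (z along its length)
- ledge: fixed dark steel plate, 14 mm high, 160 mm deep (x) and 150 mm wide (y), on the bench. Origin at the middle of its front edge (the edge nearest the robot) at bench level; its x axis points away from that edge, roughly away from the robot, across the plate, z up. Its front edge is the one to tip the weight over. It lies to the left or the right of the skid.
- skid_top (a point): the centre of the top face of the plywood skid, a fixed board 240 mm long (x) by 180 mm wide (y), 12 mm thick; z up. The crib is built on it, about this centre.
- sheet: fixed sheet of white cardboard, 370 mm (x) by 170 mm (y), 4 mm thick, on which the slats lie at the start, along its x in two columns of up to three; origin at the centre of its underside. It lies on the side of the skid opposite the ledge.
- tape_gun: bystander: hand tape dispenser with a roll of clear tape, blue frame and yellow handle, about 190 x 50 x 75 mm, loose on the bench beyond the skid
- tape_roll: bystander: cardboard core 90 mm across, 48 mm high, loose on the bench, beyond and to the right of the skid
Not all that is in view belongs to the job. Leave any yellow look-alike of the slat6 alone.

How it is judged (in metres and radians):
On the way:
1. the weight has been tipped and lies flat on its side on the ledge (angle between weight's own z axis and vertical between 1.47 and 1.67 rad and x of weight_mid in the frame of ledge between 0.005 and 0.12 m and y of weight_mid in the frame of ledge between -0.07 and 0.07 m and z of weight_mid in the frame of ledge between 0.031 and 0.043 m and linear speed of weight below 0.03 m/s), for 0.2 s.
At the end, for the whole second after the job is handed in: Every slat lies flat in its layer, square to the skid (0.15 rad), bottom ones lengthwise, layers crosswise, 48 mm (+-12) off the centre (odd one: middle of the bottom layer), lengthwise centred to 20 mm. The weight lies level on top, crosswise to the top slats (0.2 rad), centred to 20 mm (((angle between the x axis of slat1 and the x axis of skid_top, either way round below 0.15 rad and x of slat1 in the frame of skid_top between -0.02 and 0.02 m and (z of slat1 in the frame of skid_top below 0.013 m or contact force between slat1 and weight above 0.3 N) and (y of slat1 in the frame of skid_top between -0.06 and -0.036 m or y of slat1 in the frame of skid_top between 0.036 and 0.06 m or (y of slat1 in the frame of skid_top between -0.012 and 0.012 m and z of slat1 in the frame of skid_top below 0.013 m))) or (angle between the x axis of slat1 and the y axis of skid_top, either way round below 0.15 rad and y of slat1 in the frame of skid_top between -0.02 and 0.02 m and (x of slat1 in the frame of skid_top between -0.06 and -0.036 m or x of slat1 in the frame of skid_top between 0.036 and 0.06 m))) and ((angle between the x axis of slat2 and the x axis of skid_top, either way round below 0.15 rad and x of slat2 in the frame of skid_top between -0.02 and 0.02 m and (z of slat2 in the frame of skid_top below 0.013 m or contact force between slat2 and weight above 0.3 N) and (y of slat2 in the frame of skid_top between -0.06 and -0.036 m or y of slat2 in the frame of skid_top between 0.036 and 0.06 m or (y of slat2 in the frame of skid_top between -0.012 and 0.012 m and z of slat2 in the frame of skid_top below 0.013 m))) or (angle between the x axis of slat2 and the y axis of skid_top, either way round below 0.15 rad and y of slat2 in the frame of skid_top between -0.02 and 0.02 m and (x of slat2 in the frame of skid_top between -0.06 and -0.036 m or x of slat2 in the frame of skid_top between 0.036 and 0.06 m))) and ((angle between the x axis of slat3 and the x axis of skid_top, either way round below 0.15 rad and x of slat3 in the frame of skid_top between -0.02 and 0.02 m and (z of slat3 in the frame of skid_top below 0.013 m or contact force between slat3 and weight above 0.3 N) and (y of slat3 in the frame of skid_top between -0.06 and -0.036 m or y of slat3 in the frame of skid_top between 0.036 and 0.06 m or (y of slat3 in the frame of skid_top between -0.012 and 0.012 m and z of slat3 in the frame of skid_top below 0.013 m))) or (angle between the x axis of slat3 and the y axis of skid_top, either way round below 0.15 rad and y of slat3 in the frame of skid_top between -0.02 and 0.02 m and (x of slat3 in the frame of skid_top between -0.06 and -0.036 m or x of slat3 in the frame of skid_top between 0.036 and 0.06 m))) and ((angle between the x axis of slat4 and the x axis of skid_top, either way round below 0.15 rad and x of slat4 in the frame of skid_top between -0.02 and 0.02 m and (z of slat4 in the frame of skid_top below 0.013 m or contact force between slat4 and weight above 0.3 N) and (y of slat4 in the frame of skid_top between -0.06 and -0.036 m or y of slat4 in the frame of skid_top between 0.036 and 0.06 m or (y of slat4 in the frame of skid_top between -0.012 and 0.012 m and z of slat4 in the frame of skid_top below 0.013 m))) or (angle between the x axis of slat4 and the y axis of skid_top, either way round below 0.15 rad and y of slat4 in the frame of skid_top between -0.02 and 0.02 m and (x of slat4 in the frame of skid_top between -0.06 and -0.036 m or x of slat4 in the frame of skid_top between 0.036 and 0.06 m))) and ((angle between the x axis of slat5 and the x axis of skid_top, either way round below 0.15 rad and x of slat5 in the frame of skid_top between -0.02 and 0.02 m and (z of slat5 in the frame of skid_top below 0.013 m or contact force between slat5 and weight above 0.3 N) and (y of slat5 in the frame of skid_top between -0.06 and -0.036 m or y of slat5 in the frame of skid_top between 0.036 and 0.06 m or (y of slat5 in the frame of skid_top between -0.012 and 0.012 m and z of slat5 in the frame of skid_top below 0.013 m))) or (angle between the x axis of slat5 and the y axis of skid_top, either way round below 0.15 rad and y of slat5 in the frame of skid_top between -0.02 and 0.02 m and (x of slat5 in the frame of skid_top between -0.06 and -0.036 m or x of slat5 in the frame of skid_top between 0.036 and 0.06 m))) and ((angle between the x axis of slat6 and the x axis of skid_top, either way round below 0.15 rad and x of slat6 in the frame of skid_top between -0.02 and 0.02 m and (z of slat6 in the frame of skid_top below 0.013 m or contact force between slat6 and weight above 0.3 N) and (y of slat6 in the frame of skid_top between -0.06 and -0.036 m or y of slat6 in the frame of skid_top between 0.036 and 0.06 m or (y of slat6 in the frame of skid_top between -0.012 and 0.012 m and z of slat6 in the frame of skid_top below 0.013 m))) or (angle between the x axis of slat6 and the y axis of skid_top, either way round below 0.15 rad and y of slat6 in the frame of skid_top between -0.02 and 0.02 m and (x of slat6 in the frame of skid_top between -0.06 and -0.036 m or x of slat6 in the frame of skid_top between 0.036 and 0.06 m))) and ((z of weight_mid in the frame of skid_top between 0.049 and 0.061 m and angle between the z axis of weight and the x axis of skid_top, either way round below 0.2 rad) or (z of weight_mid in the frame of skid_top between 0.065 and 0.077 m and angle between the z axis of weight and the y axis of skid_top, either way round below 0.2 rad)) and horizontal distance between weight_mid and skid_top below 0.02 m and angle between weight's own z axis and vertical between 1.47 and 1.67 rad and linear speed of each of slat1, slat2, slat3, slat4, slat5, slat6, weight below 0.02 m/s); the robot touches nothing.
It fails at once if a bystander (tape dispenser, core) is moved by more than 30 mm (distance of any of tape_gun, tape_roll from where it was at the start of the episode above 0.03 m).
It fails at once if the weight is lifted while it stands upright (angle between weight's own z axis and vertical below 0.6 rad and height (world z) of weight_mid above 0.1 m).
Of slat1, slat2, slat3, slat4, slat5, slat6 only 4 to 6 are there at a start; the rules pass over those that are not, and their reading is None.
At some moment in a run one of weight may be knocked a few centimetres aside while the robot is not near it.
Once in a run the grip may slacken for a moment while it holds something.
It also fails if it takes over 210 s, if anything falls off the work surface, if the arm or the gripper's body presses on something with over 40 N, if the wrist force passes 120 N, or if a joint passes its speed limit or range.

## Working session

There is one attempt and no reset: what is moved stays moved. The work goes in short steps, each a Python script; the robot and the scene stay as the last script left them, time stands still between calls to the robot, and variables do not carry over. Pictures are saved under pics/ and viewed, about 12 in all and at most 16, crops included, and the job is handed in when it is done.

```bash
mkdir -p pics; python3 - <<'E'
from bench import manip,jaws,readout,cams
import cv2
for n in("scene","side"):
    cv2.imwrite(f"pics/{n}0.png",cv2.resize(cams.snapshot(n)[:,:,::-1],(800,600),interpolation=cv2.INTER_CUBIC))
    c=cams.calibration(n);print(n,c["camera_matrix"].round(1).tolist(),c["extrinsics"].round(4).tolist())
c=cams.calibration("wrist");print({k:v.round(4).tolist() for k,v in c.items()})
s=readout.read_state();print(s["time"],s["tool_pos"],s["eef_rot"],s["finger_gap"])
E
```

```text
scene [[412.5, 0.0, 275.7], [0.0, 412.5, 213.2], [0.0, 0.0, 1.0]] [[0.605, 0.4419, -0.6624, 1.2878], [0.7962, -0.3464, 0.4961, -0.4275], [-0.0102, -0.8275, -0.5614, 0.683], [0.0, 0.0, 0.0, 1.0]]
side [[457.9, 0.0, 275.7], [0.0, 457.9, 211.3], [0.0, 0.0, 1.0]] [[-0.8878, -0.3519, 0.2966, 0.2106], [-0.4601, 0.6596, -0.5944, 0.8391], [0.0135, -0.6642, -0.7475, 1.006], [0.0, 0.0, 0.0, 1.0]]
{'camera_matrix': [[325.1923, 0.0, 277.3778], [0.0, 325.1923, 210.9957], [0.0, 0.0, 1.0]], 'tool_from_camera': [[0.0003, -0.2554, 0.9668, -0.1504], [-0.0001, -0.9668, -0.2554, 0.0716], [1.0, -0.0001, -0.0003, -0.0002], [0.0, 0.0, 0.0, 1.0]]}
0.1 [ 0.13037622 -0.55949232  0.23274416] [[-4.21874313e-05  9.73948180e-01  2.26770678e-01]
 [ 1.65058775e-03  2.26770437e-01 -9.73946839e-01]
 [-9.99998637e-01  3.33216588e-04 -1.61715380e-03]] 0.09184890949975061
```

View pics/scene0.png

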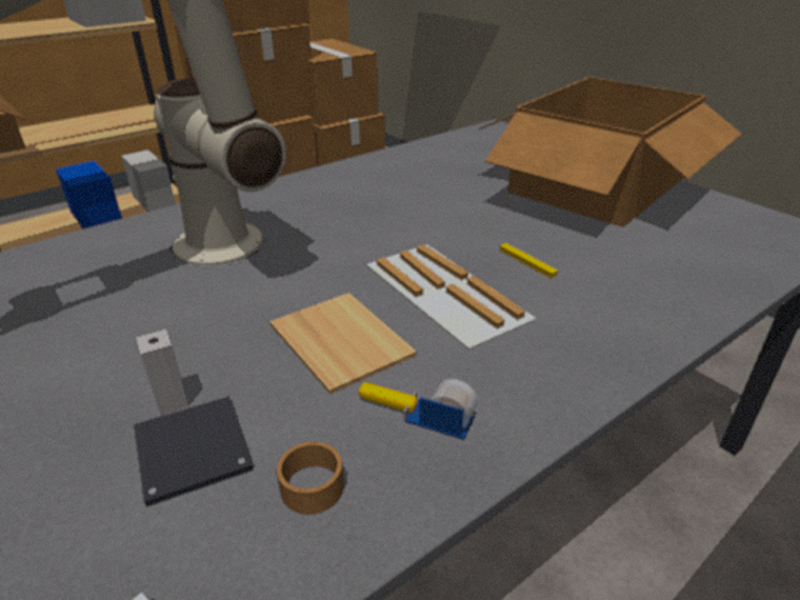

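View pics/side0.png

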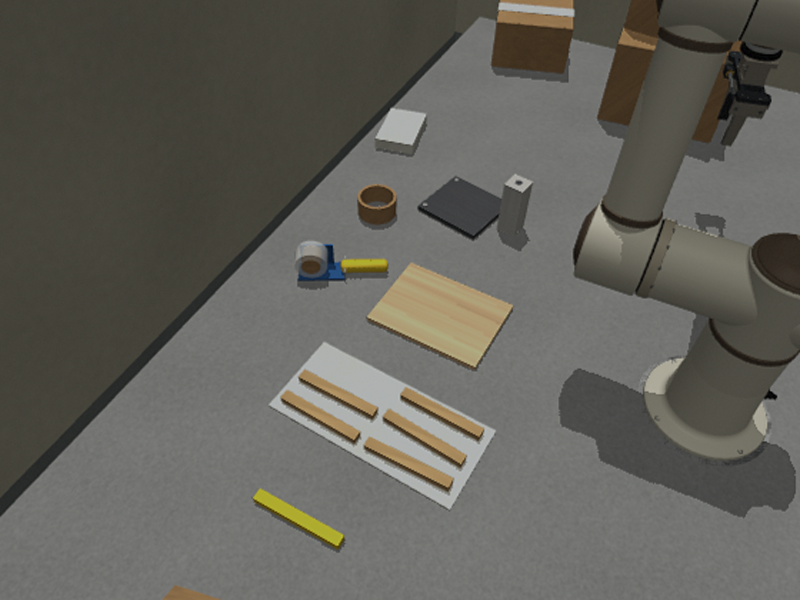

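Five slats lie on the sheet. The side view (800x600) shows three in the near column around (442,413), (425,437) and (408,463), and two in the far one around (338,394) and (320,415). The yellow bar at (298,518), off the sheet, is the look-alike. The ledge is at (461,207), the weight at (515,205), the skid at (440,313), and the tape gun and core lie beyond.

```bash
cat > h.py <<'E'
from bench import manip,jaws,readout,cams
import numpy as np,cv2
def bp(n,uv,z,s=560/800):
    c=cams.calibration(n);K=c["camera_matrix"];E=c["extrinsics"]
    r=E[:3,:3]@np.linalg.solve(K,[uv[0]*s,uv[1]*s,1]);o=E[:3,3]
    return o+r*(z-o[2])/r[2]
def R(deg):  # tool down, jaw axis z at deg in the world xy plane
    a=np.radians(deg);x=np.array([0,0,-1.]);z=np.array([np.cos(a),np.sin(a),0]);return np.c_[x,np.cross(z,x),z]
def wbp(uv,z,T,s=560/800):
    c=cams.calibration("wrist");K=c["camera_matrix"];d=(np.array(uv)*s-K[:2,2])/K[0,0];t=np.hypot(*d)
    r=np.array([*(d/t*np.sin(t)),np.cos(t)]);M=T@c["tool_from_camera"];r=M[:3,:3]@r;o=M[:3,3]
    return o+r*(z-o[2])/r[2]
def pose():
    s=readout.read_state();T=np.eye(4);T[:3,:3]=s["eef_rot"];T[:3,3]=s["tool_pos"];return T
def wsnap(name):
    T=pose();np.save(f"pics/{name}.npy",T);im=cams.snapshot("wrist")
    cv2.imwrite(f"pics/{name}.png",cv2.resize(im[:,:,::-1],(800,600),interpolation=cv2.INTER_CUBIC));return im
E
python3 - <<'E'
from h import *
np.set_printoptions(precision=3,suppress=True)
for n,z,t,P in [("side",.012,"skid",[(413,264),(512,308),(475,365),(368,318)]),("scene",.012,"skid",[(348,295),(414,350),(333,387),(271,325)]),
 ("side",.004,"sheet",[(325,343),(495,432),(450,507),(270,404)]),("side",.02,"slats",[(442,412),(425,435),(408,461),(338,393),(320,414)]),
 ("scene",.014,"ledge",[(134,430),(230,400),(251,467),(148,496)]),("scene",.13,"wtop",[(138,340),(165,331),(173,348),(146,357)]),("side",.13,"wtop",[(517,182)]),("side",0,"wfoot",[(516,238)]),
 ("side",.03,"gun",[(345,268),(385,265),(310,262)]),("side",.048,"core",[(377,194)])]:
    Q=np.array([bp(n,p,z)[:2] for p in P]);print(n,t,Q.tolist().__str__() if 0 else Q.round(3).tolist(),Q.mean(0))
for p in [[.45,-.30,.35],[.5,0,.35],[.5,.25,.35]]:
    for a in (0,45,90,135,180,-90):
        q=manip.solve_ik(p,R(a));print(p,a,None if q is None else np.round(q))
E
```

```text
side skid [[0.619, -0.067], [0.386, -0.049], [0.398, 0.118], [0.631, 0.111]] [0.508 0.028]
scene skid [[0.409, 0.112], [0.636, 0.105], [0.63, -0.065], [0.405, -0.064]] [0.52  0.022]
side sheet [[0.677, 0.2], [0.313, 0.229], [0.326, 0.391], [0.691, 0.365]] [0.502 0.296]
side slats [[0.408, 0.245], [0.415, 0.3], [0.419, 0.357], [0.59, 0.296], [0.595, 0.348]] [0.485 0.309]
scene ledge [[0.526, -0.362], [0.555, -0.216], [0.704, -0.251], [0.663, -0.386]] [ 0.612 -0.304]
scene wtop [[0.469, -0.309], [0.472, -0.268], [0.522, -0.273], [0.519, -0.313]] [ 0.495 -0.291]
side wtop [[0.483, -0.288]] [ 0.483 -0.288]
side wfoot [[0.455, -0.262]] [ 0.455 -0.262]
side gun [[0.731, 0.027], [0.662, -0.02], [0.805, 0.046]] [0.733 0.018]
side core [[0.777, -0.198]] [ 0.777 -0.198]
[0.45, -0.3, 0.35] 0 [-46.   1.  87.  -0.  92. -46.]
[0.45, -0.3, 0.35] 45 [-46.   1.  87.  -0.  92. -91.]
[0.45, -0.3, 0.35] 90 [ -46.    1.   87.   -0.   92. -136.]
[0.45, -0.3, 0.35] 135 None
[0.45, -0.3, 0.35] 180 [-46.   1.  87.  -0.  92. 134.]
[0.45, -0.3, 0.35] -90 [-46.   1.  87.  -0.  92.  44.]
[0.5, 0, 0.35] 0 [-14.  -5.  93.  -0.  92. -14.]
[0.5, 0, 0.35] 45 [-14.  -5.  93.  -0.  92. -59.]
[0.5, 0, 0.35] 90 [ -14.   -5.   93.   -0.   92. -104.]
[0.5, 0, 0.35] 135 [ -14.   -5.   93.   -0.   92. -149.]
[0.5, 0, 0.35] 180 [-14.  -5.  93.  -0.  92. 166.]
[0.5, 0, 0.35] -90 [-14.  -5.  93.  -0.  92.  76.]
[0.5, 0.25, 0.35] 0 [14.  4. 84. -0. 92. 14.]
[0.5, 0.25, 0.35] 45 [ 14.   4.  84.  -0.  92. -31.]
[0.5, 0.25, 0.35] 90 [ 14.   4.  84.  -0.  92. -76.]
[0.5, 0.25, 0.35] 135 [  14.    4.   84.    0.   92. -121.]
[0.5, 0.25, 0.35] 180 [  14.    4.   84.   -0.   92. -166.]
[0.5, 0.25, 0.35] -90 [ 14.   4.  84.  -0.  92. 104.]
```

```bash
python3 - <<'E'
from h import *
manip.move_linear([.25,-.5,.35]) if 0 else None
manip.reach([.47,-.27,.34],R(-90));manip.wait(.3);wsnap("wl")
manip.reach([.47,.15,.34],R(-90));manip.wait(.3);wsnap("ws")
print(readout.read_state()["time"])
E
```

```text
4.0333
```

View pics/wl.png

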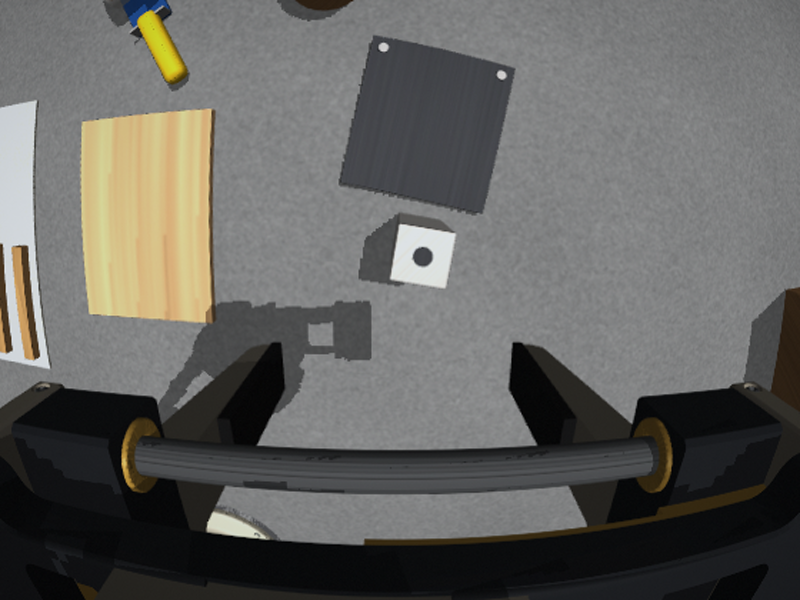

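View pics/ws.png

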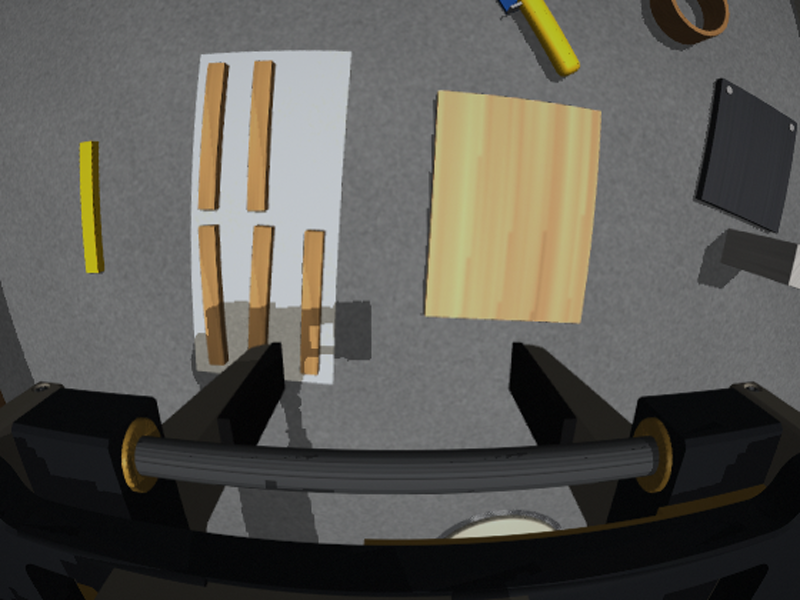

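The wrist views give clear positions. In `wl`, the ledge's front edge runs from (340,185) to (482,213), and the weight's top is centred at (423,256). In `ws`, the skid corners are (439,91), (601,110), (580,323) and (425,316), with five slats on the sheet. The yellow bar at (90,207) lies off the sheet, so it is the decoy.

```bash
cat >> h.py <<'E'
def ortho(im,T,x0,x1,y0,y1,z,ppm=2000):
    # top-down: rows = x descending, columns = y descending
    X,Y=np.meshgrid(np.arange(x1,x0,-1/ppm),np.arange(y1,y0,-1/ppm),indexing="ij")
    c=cams.calibration("wrist");K=c["camera_matrix"];M=np.linalg.inv(T@c["tool_from_camera"])
    p=np.stack([X,Y,np.full_like(X,z)],-1)@M[:3,:3].T+M[:3,3];rho=np.hypot(p[...,0],p[...,1]);th=np.arctan2(rho,p[...,2])*K[0,0]/rho
    return cv2.remap(im,(p[...,0]*th+K[0,2]).astype("f4"),(p[...,1]*th+K[1,2]).astype("f4"),cv2.INTER_CUBIC)
def rect(P):
    P=np.array(P)[:,:2];c=P.mean(0);return c
E
python3 - <<'E'
from h import *
np.set_printoptions(precision=4,suppress=True)
T=np.load("pics/ws.npy");im=cv2.resize(cv2.imread("pics/ws.png"),(560,420),interpolation=cv2.INTER_AREA)
o=ortho(im,T,.30,.70,.18,.42,.020,1500);o2=ortho(im,T,.30,.70,-.11,.15,.012,1500)
cv2.imwrite("pics/osheet.png",np.hstack([o,o2]));print(o.shape,o2.shape)
S=[wbp(p,.012,T)[:2] for p in[(439,91),(601,110),(580,323),(425,316)]];print("skid",np.array(S),np.mean(S,0))
T=np.load("pics/wl.npy")
S=[wbp(p,.012,T)[:2] for p in[(81,122),(213,109),(212,323),(89,314)]];print("skid2",np.array(S),np.mean(S,0))
L=[wbp(p,.014,T)[:2] for p in[(340,185),(482,212),(514,68),(373,36)]];print("ledge",np.array(L))
W=[wbp(p,.13,T)[:2] for p in[(401,223),(456,233),(446,289),(390,279)]];print("wt",np.array(W),np.mean(W,0))
E
```

```text
(600, 360, 3) (600, 390, 3)
skid [[ 0.6365  0.1062]
 [ 0.6292 -0.0718]
 [ 0.3896 -0.0595]
 [ 0.399   0.119 ]] [0.5136 0.0235]
skid2 [[ 0.6372  0.107 ]
 [ 0.6274 -0.0747]
 [ 0.3895 -0.0599]
 [ 0.3987  0.1185]] [0.5132 0.0227]
ledge [[ 0.5381 -0.2128]
 [ 0.5107 -0.3586]
 [ 0.665  -0.3921]
 [ 0.6956 -0.2466]]
wt [[ 0.5089 -0.2739]
 [ 0.5013 -0.3169]
 [ 0.4563 -0.3099]
 [ 0.4644 -0.2652]] [ 0.4827 -0.2914]
```

View pics/osheet.png

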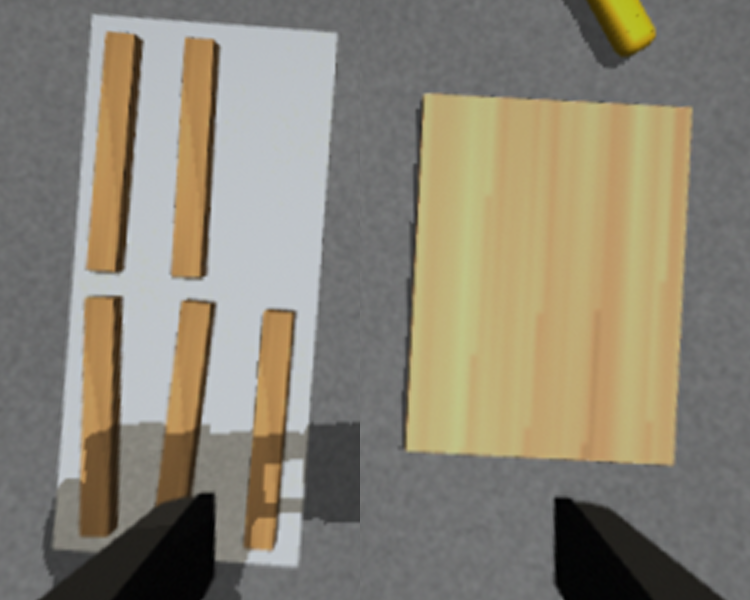

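```bash
python3 - <<'E'
from h import *
np.set_printoptions(precision=4,suppress=True)
a=-11.4;ux=np.array([np.cos(np.radians(a)),np.sin(np.radians(a)),0])
c=np.array([.4827,-.2914,0]);U=np.array([0,0,1.])
manip.reach(c+.22*U,R(a))
print("down",manip.move_linear(c+.112*U,.1,max_force=10))
jaws.gripper_to(.03);s=readout.read_state();print("gap",s["finger_gap"],s["tool_pos"],s["contact_force"])
p=s["tool_pos"]
print("drag",manip.move_linear(p+.026*ux,.03,max_force=12));s=readout.read_state();print((s["tool_pos"]-p)@ux,s["tool_pos"],s["contact_force"])
q=s["tool_pos"]
jaws.gripper_to(.09);manip.move_linear([q[0],q[1],.2],.15)
jaws.gripper_to(0.0)
b=q-.075*ux;b[2]=.2
manip.reach(b,R(a-90));b[2]=.106;manip.move_linear(b,.15,max_force=10)
print("touch",manip.move_linear(b+.06*ux,.05,max_force=4));s=readout.read_state();t=s["tool_pos"];print((t-q)@ux,s["contact_force"])
cv2.imwrite("pics/t1.png",cams.snapshot("scene")[:,:,::-1])
print(s["time"])
E
```

```text
down False
gap 0.04555816548853828 [ 0.4827 -0.2914  0.112 ] [ 0.4041 -0.4621  0.1714]
drag True
0.0009699657161951466 [ 0.4837 -0.2916  0.1121] [-0.3482 -0.1494  4.7102]
touch False
-0.015266508377057012 [-1.0868 -0.03    0.2387]
14.5417
```

View pics/t1.png

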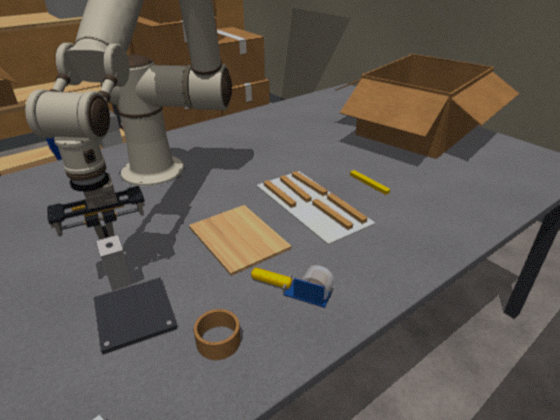

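The finger slid the weight forward with about 1 N: its top moved from (109,240) to (109,245). By the travel it should be close to touching the ledge, so I keep pushing to topple it.

```bash
python3 - <<'E'
from h import *
np.set_printoptions(precision=4,suppress=True)
a=-11.4;ux=np.array([np.cos(np.radians(a)),np.sin(np.radians(a)),0])
print(bp("scene",(109,245),.13,1))
p=readout.read_state()["tool_pos"]
for i in range(8):
    h=manip.move_linear(p+.01*(i+1)*ux,.05,max_force=25);s=readout.read_state();print(h,s["contact_force"])
manip.wait(.6)
p=s["tool_pos"]-.03*ux;manip.move_linear(p,.1)
manip.move_linear([p[0]-.02,p[1],.34],.25)
jaws.gripper_to(.09)
manip.reach([.47,-.27,.34],R(-90));manip.wait(.3);wsnap("wl2");print(readout.read_state()["time"])
E
```

```text
[ 0.5107 -0.2959  0.13  ]
False [-0.3993  1.0509  0.1004]
False [-0.0672 -0.4352  0.1755]
False [ 0.4202  0.1277 -0.5471]
False [-0.0178  0.7375 -0.5638]
False [ 0.4168 -0.3485 -0.1287]
False [-0.6719  0.3382 -0.2506]
False [0.5653 0.3601 0.1691]
False [ 0.2408  0.4958 -0.2496]
21.5333
```

View pics/wl2.png

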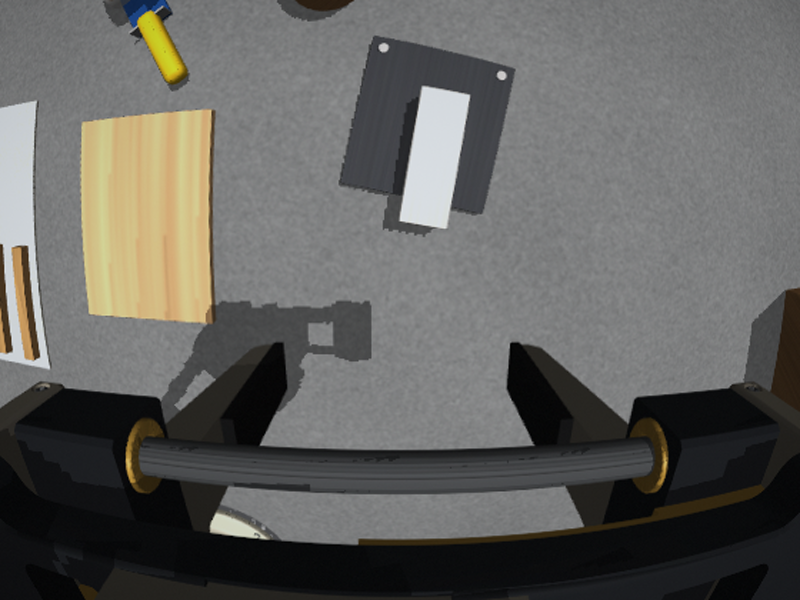

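The weight now lies flat on the ledge, its top face running from (445,90) to (425,225) and its foot overhanging the front edge. Next come the three bottom slats.

```bash
cat >> h.py <<'E'
PHI=-3.0;SK=np.array([.5134,.0231])
ex=np.array([np.cos(np.radians(PHI)),np.sin(np.radians(PHI))]);ey=np.array([-ex[1],ex[0]])
SL=dict(A=(.599,.3453,-4.1),B=(.595,.2917,-3.1),C=(.4227,.3537,-1.2),D=(.4207,.299,-7.4),E=(.414,.2403,-4.6))
def gap(): return round(float(readout.read_state()["finger_gap"]),4)
def pick(x,y,ang,z=.025,op=.034):
    jaws.gripper_to(op);r=R(ang-90)
    manip.reach([x,y,z+.07],r);h=manip.move_linear([x,y,z],.1,max_force=12)
    jaws.gripper_to(.005);g=gap();manip.move_linear([x,y,z+.09],.15);print("pick",h,g,gap())
def place(sx,sy,jaw,z,op=.034):
    p=SK+sx*ex+sy*ey
    manip.reach([*p,z+.07],R(jaw));g=gap();h=manip.move_linear([*p,z],.07,max_force=8)
    s=readout.read_state();print("place",g,h,s["tool_pos"].round(4),gap(),s["contact_force"].round(1));jaws.gripper_to(op);manip.move_linear([*p,z+.08],.15);print("t",readout.read_state()["time"])
E
python3 - <<'E'
from h import *
for k,sy in(("E",0),("D",.048),("B",-.048)):
    pick(*SL[k]);place(0,sy,PHI-90,.0335)
p=SK-.04*ex;manip.reach([*p,.30],R(PHI-90));manip.wait(.3);wsnap("wb")
E
```

```text
pick False 0.0198 0.0196
place 0.02 True [0.5126 0.0232 0.0334] 0.0193 [-0.8  0.9  5.4]
t 29.4917
pick True 0.0198 0.0196
place 0.0198 False [0.5164 0.071  0.034 ] 0.0197 [-0.2  0.1  0.6]
t 35.9083
pick True 0.0195 0.0199
place 0.0194 False [ 0.5114 -0.0249  0.034 ] 0.0195 [ 0.3 -0.2 -0.1]
t 42.3667
```

View pics/wb.png

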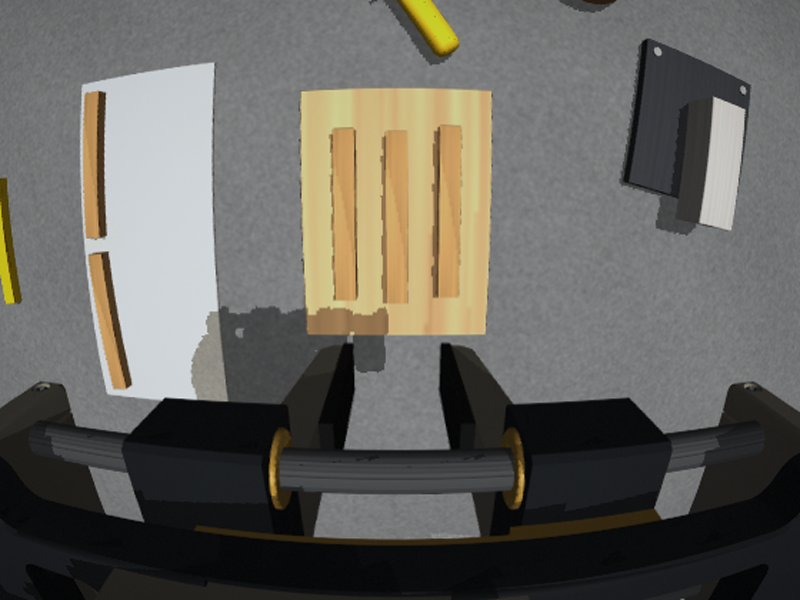

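```bash
python3 - <<'E'
from h import *
np.set_printoptions(precision=4,suppress=True)
T=np.load("pics/wb.npy")
def sk(p): d=p[:2]-SK; return d@ex*1e3,d@ey*1e3
print("skid",np.round([sk(wbp(p,.012,T)) for p in[(301,91),(491,91),(486,334),(307,334)]],1).tolist())
for n,a,b in[("l",(344,128),(345,300)),("m",(397,131),(396,303)),("r",(450,126),(447,297))]:
    print(n,np.round(sk(wbp(a,.028,T)),1),np.round(sk(wbp(b,.028,T)),1))
for n,a,b in[("A",(94,92),(95,239)),("C",(100,254),(120,388))]: print(n,wbp(a,.02,T),wbp(b,.02,T))
for k,sx in(("C",-.048),("A",.048)):
    pick(*SL[k],z=.026);place(sx,0,PHI,.051)
p=SK-.04*ex;manip.reach([*p,.30],R(PHI-90));manip.wait(.3);wsnap("wc")
E
```

```text
skid [[119.3, 89.5], [119.1, -88.7], [-119.1, -90.0], [-119.0, 90.1]]
l [79.7 46.9] [-79.4  48.5]
m [76.3 -0.5] [-82.4   0.5]
r [ 81.5 -47.9] [-76.6 -47.4]
A [0.6767 0.3353 0.02  ] [0.5174 0.3488 0.02  ]
C [0.5004 0.3447 0.02  ] [0.3429 0.3559 0.02  ]
pick False 0.0199 0.0193
place 0.0196 True [0.4647 0.0257 0.0508] 0.0195 [-0.6 -0.9  3.7]
t 51.15
pick True 0.0195 0.0197
place 0.0194 False [0.5618 0.0205 0.0516] 0.0195 [-0.4 -0.3  0.1]
t 59.15
```

View pics/wc.png

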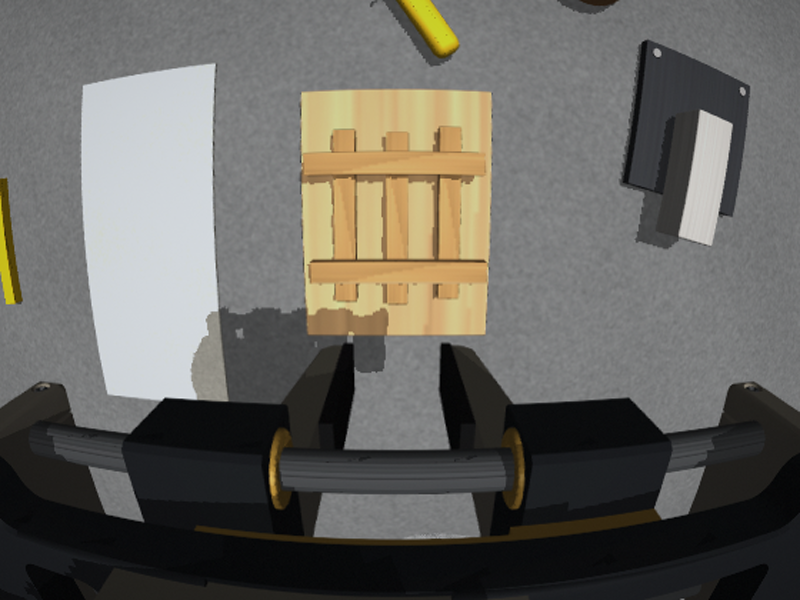

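All five slats are stacked. The weight has been knocked: its top face is now at about (708,178) where it was at (724,163). I take a fresh close look at it before grasping.

```bash
python3 - <<'E'
from h import *
T=np.load("pics/wc.npy")
def sk(p): d=p[:2]-SK; return d@ex*1e3,d@ey*1e3
for n,a,b in[("far",(303,164),(486,165)),("near",(309,272),(487,272))]:
    print(n,np.round(sk(wbp(a,.044,T)),1),np.round(sk(wbp(b,.044,T)),1))
jaws.gripper_to(.09)
manip.reach([.47,-.27,.30],R(-101.4));manip.wait(.3);wsnap("wl3")
E
```

```text
far [48.2 81.8] [ 47.1 -78. ]
near [-48.6  78.9] [-48.5 -81.5]
```

View pics/wl3.png

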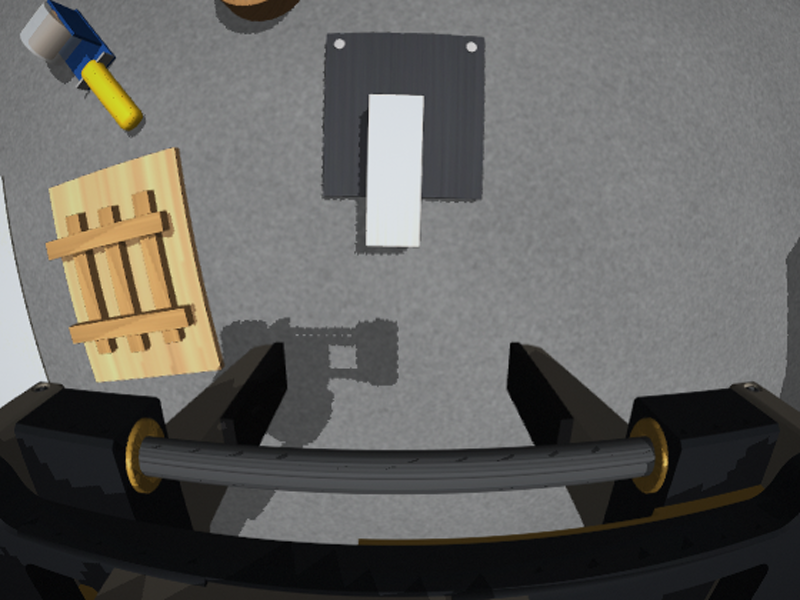

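```bash
python3 - <<'E'
from h import *
np.set_printoptions(precision=4,suppress=True)
T=np.load("pics/wl3.npy");P=np.array([wbp(p,.06,T)[:2] for p in[(369,95),(423,96),(420,247),(366,245)]]);c=P.mean(0)
d=P[0]+P[1]-P[2]-P[3];ang=np.degrees(np.arctan2(d[1],d[0]));print(P,c,ang,np.hypot(*d)/2)
r=R(ang-90);manip.reach([*c,.12],r);print(manip.move_linear([*c,.041],.08,max_force=12),pose()[:3,3])
z=pose()[2,3]
jaws.gripper_to(.03);g=gap();manip.move_linear([*c,.16],.1);print(g,gap())
manip.reach([*SK,.16],R(PHI-90));print(gap());manip.wait(.2);im=wsnap("wh")
h=manip.move_linear([*SK,.071],.05,max_force=8);s=readout.read_state();print(h,s["tool_pos"],gap(),s["contact_force"],s["time"])
E
```

```text
[[ 0.6172 -0.2753]
 [ 0.6075 -0.319 ]
 [ 0.4821 -0.2919]
 [ 0.4928 -0.2473]] [ 0.5499 -0.2834] -12.468909493068097 0.1278777225504184
False [ 0.5504 -0.2837  0.0417]
0.0462 0.046
0.046
False [0.5137 0.0231 0.0713] 0.0459 [-0.8536  0.2103 -6.9858] 70.6833
```

View pics/wh.png

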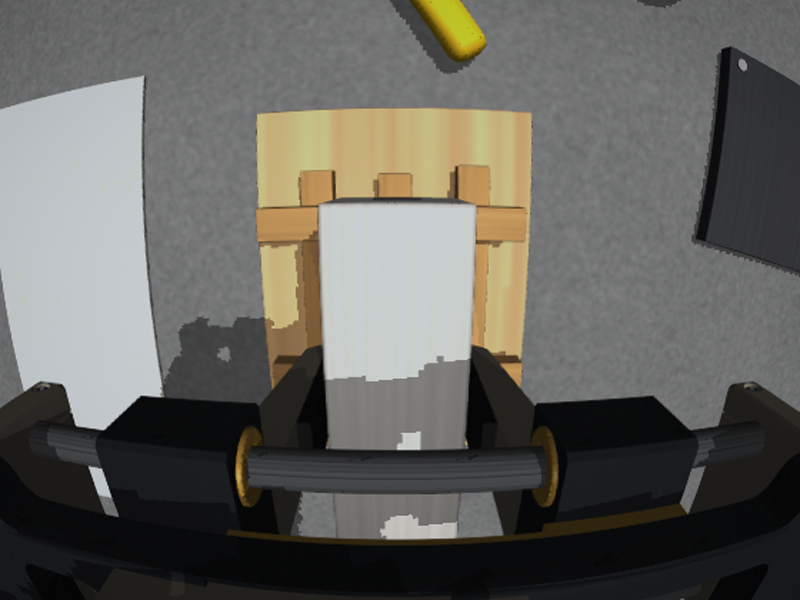

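```bash
python3 - <<'E'
from h import *
h=manip.move_linear([*SK,.066],.015,max_force=4);s=readout.read_state();print(h,s["tool_pos"],gap(),s["contact_force"],s["time"])
jaws.gripper_to(.085);manip.wait(.2)
manip.move_linear([*SK,.2],.12)
p=SK-.04*ex;manip.reach([*p,.30],R(PHI-90));manip.wait(.3);wsnap("wf")
cv2.imwrite("pics/sf.png",cv2.resize(cams.snapshot("scene")[130:340,120:400,::-1],(800,600),interpolation=cv2.INTER_CUBIC))
E
```

```text
True [0.51370987 0.02303991 0.07093918] 0.0459 [-0.89254564 -0.59509761  6.6280095 ] 70.8917
```

View pics/wf.png

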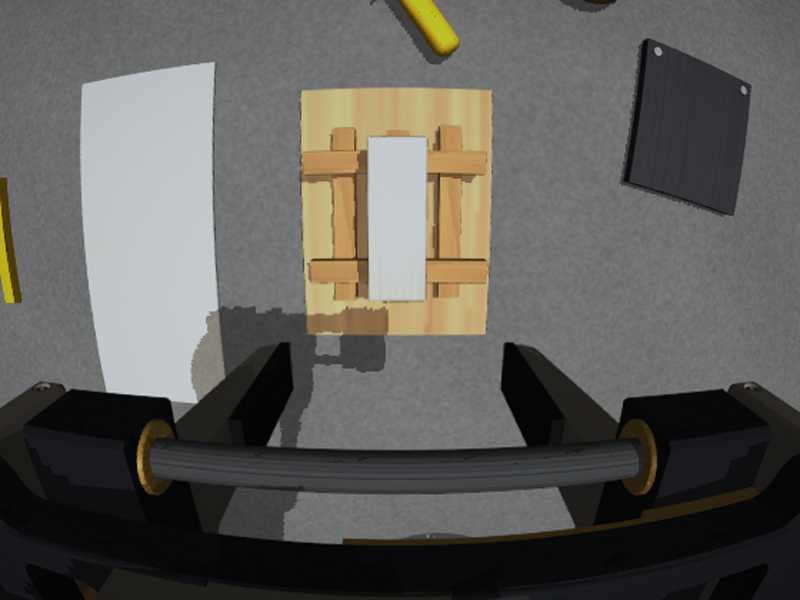

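View pics/sf.png

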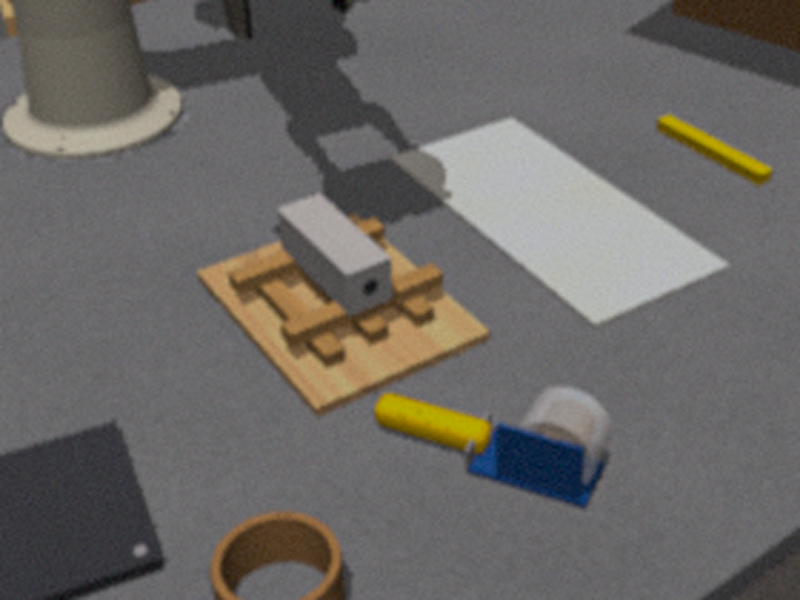

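```bash
python3 - <<'E'
from h import *
T=np.load("pics/wf.npy");P=np.array([wbp(p,.09,T)[:2] for p in[(368,137),(425,137),(426,300),(368,300)]]);d=P.mean(0)-SK
e=1e3*np.array([d@ex,d@ey]);print(e)
if np.hypot(*e)<13: manip.job_done();print("done",readout.read_state()["time"])
E
```

```text
[0.93217342 0.00662642]
the job is handed in; nothing more can be done
the job is handed in; nothing more can be done
```

I finished the job and handed it in at about 75 s of the 210 s limit. No verdict came back.

- **Tipping:** I slid the weight to the ledge and pushed it over the front edge, and the picture afterwards showed it lying flat on the ledge. My first attempt, to grip it and drag it to the ledge, stopped after 1 mm on the force limit, so I pushed it with closed fingers instead.
- **Crib:** There were five slats on the sheet: three went lengthwise at the bottom and two crosswise on top. The bottom slats measured −48, 0 and +48 mm off the skid's centre line, and the top ones ±48 mm. All were within 4 mm of centred lengthwise and within about 1° of square.
- **Weight:** It was knocked aside on the ledge while I stacked the slats. I located it again, picked it up on its side and set it across the top slats. The last picture put it 1 mm from the skid's centre, square to the skid, with the gripper clear.
- **Other objects:** The tape dispenser, the cardboard core and the yellow look-alike show no movement in the pictures.

On several slats the force guard stopped the downward move to pick or place early. All of those grips and placements came out right in the pictures. I saw no grip slackening.

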